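# Roll the turning blank into the V-block and slide it to the stop

## Task

Roll the round wooden blank across the bench by pushing its side with your fingertips, up the short ramp of the V-block until it drops into the groove. Then, with it lying in the groove, push it endwise along the groove until its end sits against the end stop, and leave it there. Only push it: do not pick the blank up, and leave the other things on the bench where they are.

Things in the scene. Friction and masses are not known exactly. Their poses are not given: they have to be found in the camera images.
- blank: pale round wooden bar, loose, 44 mm diameter, 160 mm long, 0.2 kg. Origin on its axis, half-way along; x runs along the bar, y and z turn as it rolls. Starts on the bench before the ramp, within 0.2 rad of parallel to the groove. Let go, it soon stops on the bench but may roll back down the ramp. Fingers pushing level at its middle can bind; leaning ones, tips foremost, roll it freely.
- vblock: plywood V-block, 100 mm wide in x (-50 to +50 mm), fixed to the bench. Origin on the bench under the middle of the groove's bottom; x runs along the groove to the end stop, y from the ramp across the groove to the fence, z up. A blank seated in the groove has its axis at y = 0, z = 29 mm; against the stop its centre is at x = 15 mm, its near end at x = -65 mm.
- ramp_lip (a point): middle of the lip between ramp and groove, 11 mm above the bench, at V-block x = 0, y = -12 mm. The ramp rises evenly to it from bench level at y = -110 mm. From the lip the groove's side slopes at 30 degrees down to the bottom (y = 0, 4 mm high), then up at 30 degrees to a green upright fence, 45 mm high, at y = 26 to 40 mm.
- stop_face (a point): point on the inner face of the end stop where the blank's end should touch, at V-block x = 95 mm, y = 0, 29 mm high. The stop is an upright wooden plate, 12 mm thick in x, 55 mm high, over V-block y = -25 to 40 mm, joined to the fence. The blank starts with its far end about 25 to 50 mm short of it in x.
- chuck: bystander: steel drill chuck standing on the bench, 52 mm diameter, 72 mm high; origin at the centre of its underside
- pulley: bystander: plywood stepped pulley lying flat, 90 mm diameter, 45 mm high; origin at the centre of its underside
- tin: bystander: plain metal tin standing on the bench, 66 mm diameter, 60 mm high; origin at the centre of its underside
- driver: bystander: screwdriver lying on the bench beyond the fence, 180 mm long; origin under its middle, x along it
There are look-alikes about, which are no part of the job. Of the things like the blank, leave any that is green; of the rest the smaller one is meant.

How it is judged:
By the outcome, as a careful person would: the job done as asked, in the order asked, and still so for the second after the job is handed in, with the robot touching nothing.
It also fails if it takes over 51 s, if anything falls off the work surface, if the arm or the gripper's body presses on something with over 40 N, if the wrist force passes 120 N, or if a joint passes its speed limit or range.

## Robot

A 6-joint arm with a two-finger parallel gripper is mounted at the origin on the work surface. World frame = base frame: x ahead of the robot, y to its left, z up, the work surface at z = 0. Lengths are in m, angles in rad, forces in N, time in s.
With the tool pointing down it reaches from about 0.325 to 0.925 m from the base axis. Payload 3.1 kg.
Tool frame: the origin (TCP) lies on the mounting face of the last link; the fingertips stand 173 mm ahead of it and the grasp point (between the pads) lies 155 mm ahead of it; z points along the fingers, x is the direction in which the jaws open and shut, and the axes are right-handed (so a half turn about z gives the same grasp; the last joint's range is limited). The gripper opens to 85 mm and grips with 20 to 120 N. Pads are 22 mm wide; open, the fingers measure 114 mm over their backs; the gripper's body (76 mm by 85 mm) begins 54 mm behind the grasp point. The pads swing forward as they close: fully open they stand 13 mm farther back than shut.
Start: joints at [1.062, 0.217, 1.613, -0, 1.311, -0.112], TCP at [0.242, 0.576, 0.405] pointing down, gripper open.
Joint ranges: [-2.75, 2.75], [-0.78, 2.1], [0.31, 2.55], [-1.13, 4.27], [0.13, 2.63], [-2.58, 2.58]. Speed limits (rad/s): [2.79, 2.79, 3.14, 3.14, 3.14, 3.14].

## Interface

Orientations are given as a unit quaternion [w, x, y, z].
In Python, from plant import telemetry, viewer, env gives the robot as it stands. The module is installed in compiled form; this text tells all that it offers.
- The arm moves only by the tool carry_out, never from a script. Its argument "increments" is a list of rows, each an object of numbers: "tx", "ty", "tz": the shift along the tool's x, y, z in mm; "ax", "ay", "az": the turn, a rotation vector about the tool's x, y, z in rad. A call has 1 to 5 rows; each row is the pose to reach, as a shift and turn from the pose commanded when the call began, along the tool's axes at that moment; what a row does not reach only later rows make up. A row lasts 1/8 s, in which the tool goes at most 62.5 mm and 10.7 degrees, less where a joint would pass 70% of its speed; a pose out of reach is approached as far as the arm can. A call with a gripper value outside its range is refused whole. "gripper" is the finger opening in mm, from 0 to 85.4, set as the call begins (left out, the last holds). The fingers move at their own pace and stop on an object; the grip force is fixed at half the most. Time passes only in rows, so rows that repeat a pose let the fingers close. It gives the time, the measured TCP pose, the force and the opening at its end, in the units of the state.
- telemetry.state(): the state, without advancing time (a new reading comes with each control period).
- viewer.get_image(name): name is "side" or "top"; returns the picture (420x560x3 uint8, red, green, blue); there is no depth.
- viewer.get_calibration(name): a dict with "fov_y" (degrees; the focal length in pixels is half the picture's height over the tangent of half this angle, whatever the lens; pixels are square), "cx", "cy" (the principal point, pixels), "rvec" (rotation vector, rad) and "tvec" (3), from world to camera coordinates, as OpenCV has them. Camera axes: x right, y down, z forward; pixel columns grow to the right and rows downward; lengths in m; the calibration is good to about 2 mm. A picture is of the moment at which its call begins. get_calibration takes no time and is no camera call.
- env.sign_off(): hands the job in, once; it reports no verdict.
The state is a dict: "clock": time; "q": joint angles; "joint_vel": joint speeds; "joint_efforts": joint torques, N m; "position": TCP position; "eef_rot": TCP orientation; "contact_force": force on the tool from outside, world axes, zero at the start; "moment": the same for the moment, N m; "width": opening from 0.0 (shut) to 1.0 (fully open).
Only numpy, scipy, OpenCV 4.12 (cv2) and the standard library are available. Lean on these libraries where they do the work, as an engineer would, in place of code of your own. Each camera call takes 0.05 s, during which the arm holds its last target.

## Working session

There is one attempt and no reset: what is moved stays moved. The work goes in short steps, Python scripts to look and compute and a tool call to move; the robot and the scene stay as the last step left them, time stands still between calls to the robot, and variables do not carry over. Pictures are saved under pics/ and viewed, and the job is handed in when it is done.

Besides the shell and the picture viewer there is one more tool, called after "Call:" as name(argument=value, ...), one argument or row to a line, values as JSON. carry_out: Moves the arm, as the interface text tells. Its arguments: {"type":"object","properties":{"increments":{"type":"array"},"gripper":{"type":"number"}},"required":["increments"]}

```bash
mkdir -p pics
python3 - <<'E'
from plant import telemetry, viewer
import cv2
for n in("top","side"):
    cv2.imwrite(f"pics/{n}0.png",viewer.get_image(n)[:,:,::-1]); print(n,viewer.get_calibration(n))
print(telemetry.state())
E
```

```text
top {'fov_y': 57.58472578970144, 'cx': 278.04992676167706, 'cy': 216.86599259763028, 'rvec': array([ 2.1605502 , -2.18775334,  0.06542749]), 'tvec': array([0.12156559, 0.5988149 , 1.01712674])}
side {'fov_y': 57.89237598334507, 'cx': 286.0841458705094, 'cy': 206.5454511423169, 'rvec': array([ 0.1323446 , -2.72719068,  1.47742412]), 'tvec': array([0.60933985, 0.02362631, 1.1518913 ])}
{'clock': 0.1, 'q': array([ 1.06182273e+00,  2.17694351e-01,  1.61480759e+00,  3.23226481e-05,
        1.31130218e+00, -1.12179651e-01]), 'joint_vel': array([-0.00056101, -0.00213328, -0.00219047, -0.00134466,  0.00123626,
       -0.00102537]), 'joint_efforts': array([-7.03392398e-04, -3.98077941e+01, -3.04968560e+01, -1.34782626e-04,
        4.20283075e-03,  2.49433903e-06]), 'position': array([0.24132322, 0.57613226, 0.40347102]), 'eef_rot': array([ 4.91630683e-04,  8.32607158e-01,  5.53862887e-01, -9.90549925e-04]), 'contact_force': array([-0.19094886,  0.08024639, -0.22513028]), 'moment': array([-0.00249801,  0.01168678,  0.01205907]), 'width': 1.0008844696562793}
```

View pics/top0.png

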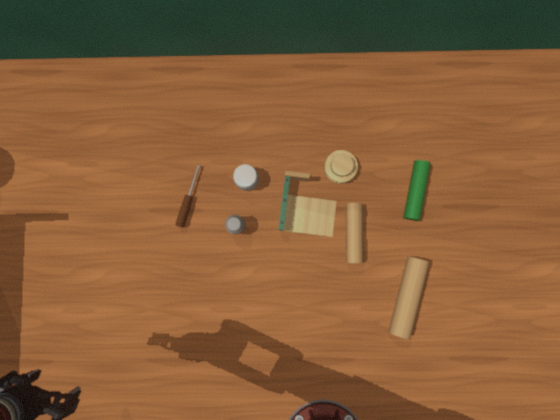

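View pics/side0.png

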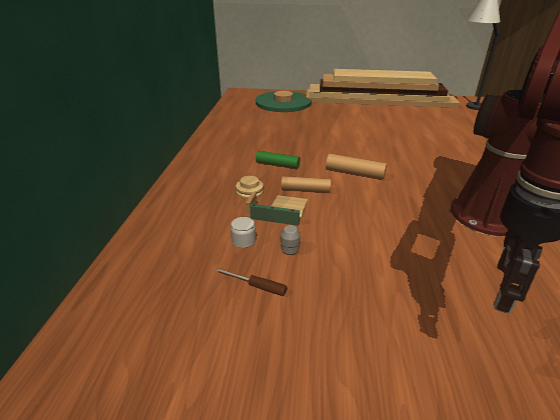

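Three bars are visible in the top view: green at (417,190), a large pale one at (410,297) and a smaller pale one at (355,232). The smaller pale one next to the V-block at (315,215) fits the description. I'll confirm that in a crop.

```bash
cat > h.py <<'E'
import numpy as np, cv2
from scipy.spatial.transform import Rotation as R
from plant import viewer, telemetry
def cal(n):
    c=viewer.get_calibration(n); f=210/np.tan(np.radians(c['fov_y'])/2)
    K=np.array([[f,0,c['cx']],[0,f,c['cy']],[0,0,1]]); return K,np.array(c['rvec']),np.array(c['tvec'])
def bp(n,uv,z):
    K,r,t=cal(n); Rm=cv2.Rodrigues(r)[0]; o=-Rm.T@t
    d=Rm.T@np.linalg.inv(K)@np.array([uv[0],uv[1],1.]); return o+d*(z-o[2])/d[2]
def pj(n,P):
    K,r,t=cal(n); return cv2.projectPoints(np.array(P,float).reshape(-1,1,3),r,t,K,None)[0].reshape(-1,2)
def tool():
    s=telemetry.state(); w,x,y,z=s['eef_rot']; return s,np.array(s['position']),R.from_quat([x,y,z,w])
E
python3 - <<'E'
from h import *
im=cv2.imread('pics/top0.png'); c=im[150:350,220:440]
cv2.imwrite('pics/c0.png',cv2.resize(c[:140],None,fx=3.6,fy=3.6,interpolation=cv2.INTER_CUBIC))
im=cv2.imread('pics/side0.png'); c=im[140:260,220:400]
cv2.imwrite('pics/c1.png',cv2.resize(c,None,fx=4.4,fy=4.4,interpolation=cv2.INTER_CUBIC))
for uv,z in [((355,204),.022),((354,262),.022),((418,260),.03),((401,336),.03),((315,215),0)]: print(uv,bp('top',uv,z))
E
```

```text
(355, 204) [ 0.63287606 -0.09622997  0.022     ]
(354, 262) [ 0.47569853 -0.08925915  0.022     ]
(418, 260) [ 0.47944684 -0.25822879  0.03      ]
(401, 336) [ 0.2811691 -0.2058618  0.03     ]
(315, 215) [0.60599668 0.01150756 0.        ]
```

View pics/c0.png

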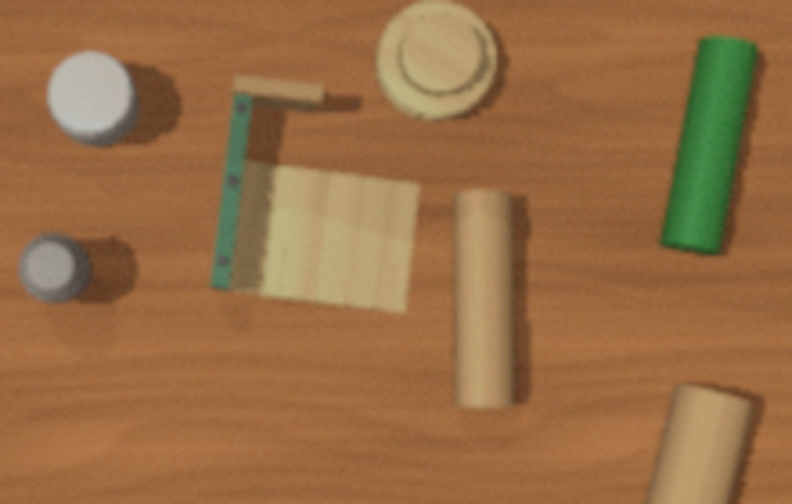

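View pics/c1.png

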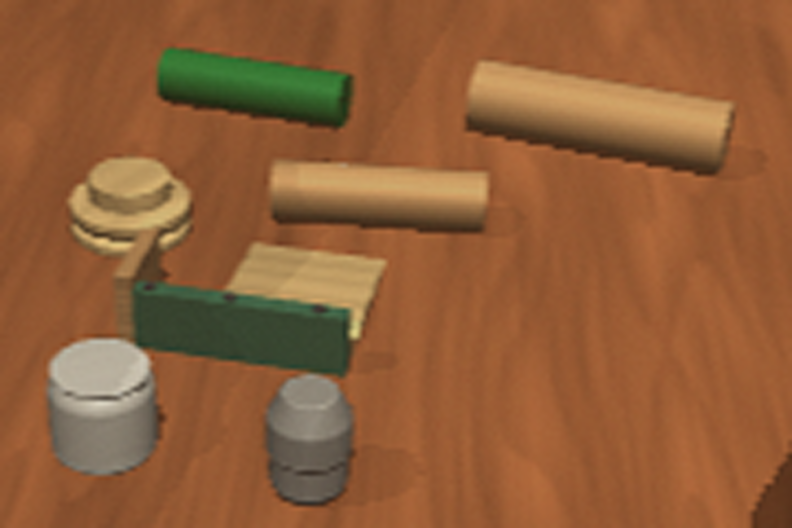

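The crop confirms it: the smaller pale bar at (355,232) is about 157 mm long, while the other is about 205 mm and the third is green. Next I'll fit the V-block and blank poses from their corners.

```bash
cat > fit.py <<'E'
from h import *
from scipy.optimize import least_squares
def un(p,s,o): return (np.array(p)+.5)/s-.5+np.array(o)
M=[((418,182),(50,-110,0)),((406,312),(-50,-110,0)),((275,166),(50,-12,11)),((263,296),(-50,-12,11)),((211,288),(-50,40,45)),((230,290),(-50,26,45)),((325,87),(107,-25,55)),((325,103),(95,-25,55)),((236,75),(107,40,55))]
S=[((256,242),(50,-110,0)),((386,262),(-50,-110,0)),((134,286),(95,40,45)),((350,312),(-50,40,45)),((349,373),(-50,40,0)),((158,230),(107,-25,55))]
def res(p,full=False):
    c,s=np.cos(p[2]),np.sin(p[2]); r=[]
    for n,L,sc,o in(('top',M,3.6,(220,150)),('side',S,4.4,(220,140))):
        P=[(p[0]+(c*a-s*b)/1e3,p[1]+(s*a+c*b)/1e3,z/1e3) for _,(a,b,z) in L]
        r.append(pj(n,P)-np.array([un(q,sc,o) for q,_ in L]))
    return r if full else np.vstack(r).ravel()
f=least_squares(res,[.6,.07,0],loss='soft_l1'); print(f.x); print(np.round(res(f.x,True)[0],1).tolist()); print(np.round(res(f.x,True)[1],1).tolist())
np.save('vb.npy',f.x)
E
python3 fit.py
python3 - <<'E'
from h import *
from scipy.optimize import least_squares
v=np.load('vb.npy'); un=lambda p:(np.array(p)+.5)/3.6-.5+np.array([220,150])
# blank segmentation by side edges at z=22: mid of top edge/ bottom edge
A=(bp('top',un((457,192)),.022)+bp('top',un((510,193)),.022))/2; B=(bp('top',un((457,405)),.022)+bp('top',un((512,406)),.022))/2
print(A,B,np.linalg.norm(A-B))
c,s=np.cos(v[2]),np.sin(v[2])
for P in(A,B,(A+B)/2):
    d=P[:2]-v[:2]; print(1e3*(c*d[0]+s*d[1]),1e3*(-s*d[0]+c*d[1]))
d=A-B; print('rel yaw',np.arctan2(d[1],d[0])-v[2])
E
```

```text
[ 0.60942369  0.06757515 -0.13202547]
[[0.4, 0.8], [-0.2, 0.3], [5.3, 0.6], [4.5, 0.4], [-0.1, -0.2], [-0.1, -0.1], [-0.5, -0.2], [-1.0, -0.2], [-0.0, 0.4]]
[[-0.3, -0.1], [0.4, -0.9], [-0.2, 0.9], [-0.2, 1.5], [-0.4, 0.5], [-3.1, -1.1]]
[ 0.63535373 -0.09341913  0.022     ] [ 0.47494787 -0.08982868  0.022     ] 0.16044603935651983
46.89803089381344 -156.17970403911235
-112.58451963916086 -173.7366861457049
-32.8432443726737 -164.95819509240863
rel yaw 0.10964565042837889
```

The V-block fit is good to about 1 px, except the lip marks, which were really a shadow edge. In V-block axes the blank's centre is at (-33,-165) mm, and its yaw relative to the groove is +0.11 rad. Before planning the push, I'll check where the open fingertips stand.

```bash
cat >> h.py <<'E'
V=np.load('vb.npy')
def vb2w(p): # mm -> m
    c,s=np.cos(V[2]),np.sin(V[2]); return np.array([V[0]+(c*p[0]-s*p[1])/1e3,V[1]+(s*p[0]+c*p[1])/1e3,p[2]/1e3])
def w2vb(P):
    c,s=np.cos(V[2]),np.sin(V[2]); d=np.array(P)[:2]-V[:2]; return 1e3*np.array([c*d[0]+s*d[1],-s*d[0]+c*d[1],P[2]])
Rv=R.from_euler('z',V[2])
def goal(tip,lean=0.,yaw=0.,L=160,axis='x',show=True):
    """tip in VB mm; yaw rel. to groove; lean about tool axis"""
    s,p,r=tool()
    base=R.from_euler('z',V[2]+yaw)*R.from_matrix(np.diag([1.,-1,-1]))
    g=base*R.from_euler(axis,lean)
    P=vb2w(tip)-g.apply([0,0,L/1e3])
    t=r.inv().apply(P-p)*1e3; a=(r.inv()*g).as_rotvec()
    print('goto t',np.round(t,1),'a',np.round(a,3),'| tcp',np.round(P,3))
def where(L=160):
    s,p,r=tool(); print('t',round(s['clock'],2),'tipVB',np.round(w2vb(p+r.apply([0,0,L/1e3])),1),'q',np.round(s['q'],2),'F',np.round(Rv.inv().apply(s['contact_force']),1),'w',round(s['width'],2))
E
python3 - <<'E'
from h import *
s,p,r=tool()
im=cv2.imread('pics/side0.png')
im=cv2.resize(im[220:340,450:560],None,fx=5,fy=5,interpolation=cv2.INTER_CUBIC)
for L,col in((.155,(0,255,0)),(.160,(0,0,255)),(.173,(255,255,0))):
  for x in(-.05,0,.05):
    q=(pj('side',p+r.apply([x,0,L]))[0]-[450,220]+.5)*5
    cv2.circle(im,tuple(int(v) for v in q),3,col,-1)
cv2.imwrite('pics/tip.png',im)
c=lambda x,y:w2vb(bp('top',(220+x/3.6,150+y/3.6),.045))
print('pulley',c(437,60),'tin',c(92,92),'chuck',c(55,265))
where(); goal((-33,-235,60),0.4,0.11)
E
```

```text
pulley [ 137.88515378 -108.59195697   45.        ] tin [ 83.77617008 144.72442956  45.        ] chuck [-48.22312682 155.62973337  45.        ]
t 0.1 tipVB [-432.   455.3  243.5] q [ 1.06  0.22  1.61  0.    1.31 -0.11] F [-0.2  0.1 -0.2] w 1.0
goto t [-619.8  588.6  197.3] a [0.352 0.241 1.179] | tcp [ 0.544 -0.223  0.207]
```

View pics/tip.png

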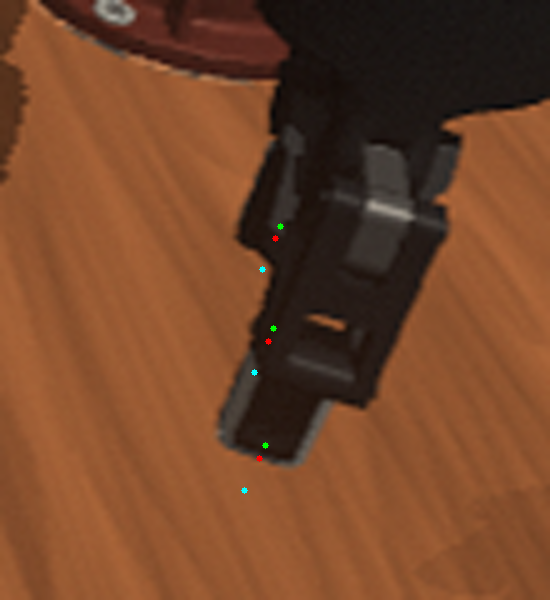

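Red (160 mm) matches the open fingertip, so L=160. The way in is clear.

```bash
python3 -c "
from h import *
goal((-33,-215,90),0.4,0.11)"
```

```text
goto t [-600.5  583.3  167.3] a [0.352 0.241 1.179] | tcp [ 0.547 -0.204  0.237]
```

Call:
carry_out(
  increments=[
    {"tx":-600,"ty":583,"tz":120,"ax":0.352,"ay":0.241,"az":1.179},
    {"tx":-600,"ty":583,"tz":120,"ax":0.352,"ay":0.241,"az":1.179},
    {"tx":-600,"ty":583,"tz":120,"ax":0.352,"ay":0.241,"az":1.179},
    {"tx":-600,"ty":583,"tz":120,"ax":0.352,"ay":0.241,"az":1.179},
    {"tx":-600,"ty":583,"tz":120,"ax":0.352,"ay":0.241,"az":1.179},
  ],
)

```text
clock: 0.72
position: [0.3547, 0.2867, 0.3598]
eef_rot: [-0.154, 0.978, 0.138, 0.002]
contact_force: [0.8, -0.0, 0.4]
width: 0.996
```

```bash
python3 -c "
from h import *
where();goal((-33,-215,90),0.4,0.11)"
```

```text
t 0.72 tipVB [-293.8  230.9  207.4] q [ 0.44 -0.15  2.09  0.33  1.12  0.03] F [0.8 0.1 0.4] w 1.0
goto t [ 47.5 537.1 -39.2] a [0.086 0.058 0.293] | tcp [ 0.547 -0.204  0.237]
```

Call:
carry_out(
  increments=[
    {"tx":47,"ty":530,"tz":-50,"ax":0.05,"ay":0.03,"az":0.18},
    {"tx":47,"ty":530,"tz":-50,"ax":0.05,"ay":0.03,"az":0.18},
    {"tx":47,"ty":530,"tz":-50,"ax":0.05,"ay":0.03,"az":0.18},
    {"tx":47,"ty":530,"tz":-50,"ax":0.05,"ay":0.03,"az":0.18},
    {"tx":47,"ty":530,"tz":-50,"ax":0.05,"ay":0.03,"az":0.18},
  ],
)

```text
clock: 1.35
position: [0.4677, 0.0022, 0.296]
eef_rot: [-0.18, 0.982, 0.049, -0.0]
contact_force: [0.6, 0.8, -0.2]
width: 1.003
```

```bash
python3 -c "
from h import *
where();goal((-33,-215,90),0.4,0.11)"
```

```text
t 1.35 tipVB [-142.3  -27.9  146.3] q [-0.24  0.03  2.06  0.37  1.19 -0.51] F [ 0.5  0.9 -0.2] w 1.0
goto t [ 58.  219.8 -19.3] a [0.038 0.029 0.117] | tcp [ 0.547 -0.204  0.237]
```

Call:
carry_out(
  increments=[
    {"tx":58,"ty":200,"tz":-20,"ax":0.038,"ay":0.029,"az":0.117},
    {"tx":58,"ty":200,"tz":-20,"ax":0.038,"ay":0.029,"az":0.117},
    {"tx":58,"ty":200,"tz":-20,"ax":0.038,"ay":0.029,"az":0.117},
    {"tx":58,"ty":200,"tz":-20,"ax":0.038,"ay":0.029,"az":0.117},
    {"tx":58,"ty":200,"tz":-20,"ax":0.038,"ay":0.029,"az":0.117},
  ],
)

```text
clock: 1.98
position: [0.5449, -0.184, 0.2447]
eef_rot: [-0.199, 0.98, -0.011, 0.002]
contact_force: [0.1, 0.3, -0.1]
width: 1.001
```

```bash
python3 -c "
from h import *
where();goal((-33,-215,45),0.4,0.11);goal((-33,-215,12),0.4,0.11)"
```

```text
t 1.98 tipVB [ -37.8 -195.7   97.5] q [-0.53  0.35  1.8   0.37  1.22 -0.67] F [ 0.1  0.4 -0.1] w 1.0
goto t [ 2.6 38.4 40.6] a [-0.001  0.001 -0.001] | tcp [ 0.547 -0.204  0.192]
goto t [ 2.7 51.3 71. ] a [-0.001  0.001 -0.001] | tcp [ 0.547 -0.204  0.159]
```

Call:
carry_out(
  increments=[
    {"tx":3,"ty":30,"tz":20},
    {"tx":3,"ty":38,"tz":40},
    {"tx":3,"ty":45,"tz":55},
    {"tx":3,"ty":51,"tz":71},
    {"tx":3,"ty":51,"tz":71},
  ],
)

```text
validation failed for argument at $.in...
```

Run:
```python
from h import *
where();goal((-33,-192,10),0.4,0.11)
a=viewer.get_image('top')[130:290,270:450,::-1]; b=viewer.get_image('side')[130:250,220:400,::-1]
cv2.imwrite('pics/d1.png',np.hstack([cv2.resize(a,(400,356),interpolation=2),cv2.resize(b,(400,356),interpolation=2)]))
```

```text
t 1.98 tipVB [ -37.8 -195.7   97.5] q [-0.53  0.35  1.8   0.37  1.22 -0.67] F [ 0.1  0.4 -0.1] w 1.0
goto t [ 5.2 31.  81.7] a [-0.001  0.001 -0.001] | tcp [ 0.55  -0.181  0.157]
```

View pics/d1.png

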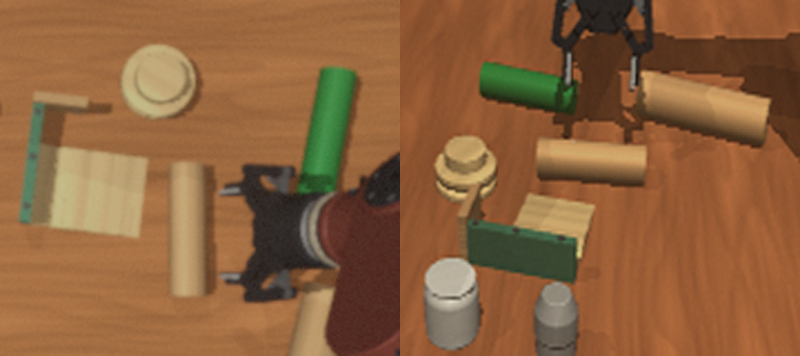

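Run:
```python
from h import *
for uv in [(414,219),(405,218),(423,219),(417,161)]: print('green',w2vb(bp('top',uv,.022)))
for uv in [(418,258),(408,258),(428,262)]: print('big',w2vb(bp('top',uv,.03)))
g=R.from_euler('z',.11)*R.from_matrix(np.diag([1.,-1,-1]))*R.from_euler('x',.4)
for y0 in(-215,-205):
 for p in [(57,11,-5),(57,15,-60),(43,40,-72),(-57,11,-5),(-57,15,-60),(-43,40,-72)]: print(y0,p,np.round(np.array([-33,y0,10])+g.apply(p)))
```

```text
green [  22.94184096 -321.95465108   22.        ]
green [  22.77039003 -297.59254023   22.        ]
green [  25.82033285 -346.03962072   22.        ]
green [ 182.81554818 -315.248393     22.        ]
big [ -80.6665665  -339.58954397   30.        ]
big [ -83.86342779 -313.23112804   30.        ]
big [ -88.0453239  -366.88183049   30.        ]
-215 (57, 11, -5) [  25. -221.   10.]
-215 (57, 15, -60) [  28. -246.   59.]
-215 (43, 40, -72) [  17. -275.   61.]
-215 (-57, 11, -5) [ -88. -233.   10.]
-215 (-57, 15, -60) [ -86. -258.   59.]
-215 (-43, 40, -72) [ -69. -284.   61.]
-205 (57, 11, -5) [  25. -211.   10.]
-205 (57, 15, -60) [  28. -236.   59.]
-205 (43, 40, -72) [  17. -265.   61.]
-205 (-57, 11, -5) [ -88. -223.   10.]
-205 (-57, 15, -60) [ -86. -248.   59.]
-205 (-43, 40, -72) [ -69. -274.   61.]
```

The call was refused for its form, so I'll resend it with all six numbers per row. The picture shows the arm above and behind the blank, with at least 25 mm of clearance to the green and large bars.

Call:
carry_out(
  increments=[
    {"tx":3,"ty":30,"tz":20,"ax":0,"ay":0,"az":0},
    {"tx":3,"ty":38,"tz":40,"ax":0,"ay":0,"az":0},
    {"tx":3,"ty":45,"tz":55,"ax":0,"ay":0,"az":0},
    {"tx":3,"ty":51,"tz":71,"ax":0,"ay":0,"az":0},
    {"tx":3,"ty":51,"tz":71,"ax":0,"ay":0,"az":0},
  ],
)

```text
clock: 2.7
position: [0.5467, -0.2015, 0.1585]
eef_rot: [-0.2, 0.98, -0.01, 0.0]
contact_force: [0.5, 0.1, 0.3]
width: 1.001
```

Run:
```python
from h import *
where();goal((-33,-192,10),0.4,0.11)
a=viewer.get_image('top')[130:290,270:450,::-1]; b=viewer.get_image('side')[130:250,220:400,::-1]
cv2.imwrite('pics/d2.png',np.hstack([cv2.resize(a,(400,356),interpolation=2),cv2.resize(b,(400,356),interpolation=2)]))
```

```text
t 2.7 tipVB [ -34.2 -212.8   11.3] q [-0.55  0.5   1.79  0.39  1.1  -0.75] F [0.5 0.1 0.3] w 1.0
goto t [  2.9 -18.8   9.2] a [-0.002  0.004 -0.   ] | tcp [ 0.55  -0.181  0.157]
```

View pics/d2.png

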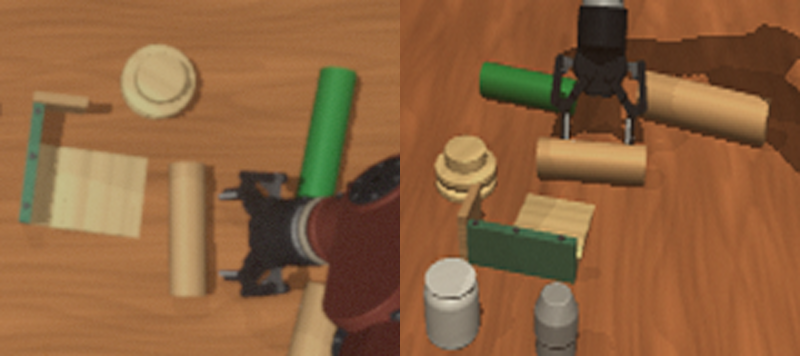

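Fingertips are behind the blank and symmetric about its middle. Starting the push, easing the yaw towards 0.

Run:
```python
from h import *
where()
for y,w in((-203,.11),(-194,.09),(-185,.06),(-176,.03),(-167,.0)): goal((-33,y,10),0.4,w)
```

```text
t 2.8 tipVB [ -32.5 -213.8   13. ] q [-0.55  0.5   1.79  0.39  1.1  -0.75] F [ 1.2 -0.2 -0.3] w 1.0
goto t [ 0.6 -8.8  6.9] a [-0.     0.     0.001] | tcp [ 0.549 -0.192  0.157]
goto t [  0.4 -17.   10.4] a [-0.     0.008  0.019] | tcp [ 0.549 -0.183  0.157]
goto t [ -0.5 -25.3  13.9] a [-0.     0.02   0.047] | tcp [ 0.548 -0.174  0.157]
goto t [ -1.4 -33.7  17.5] a [-0.     0.031  0.074] | tcp [ 0.547 -0.165  0.157]
goto t [ -2.2 -42.1  21. ] a [-0.     0.043  0.102] | tcp [ 0.547 -0.155  0.157]
```

Call:
carry_out(
  increments=[
    {"tx":1,"ty":-9,"tz":6,"ax":0,"ay":0,"az":0},
    {"tx":0.5,"ty":-17,"tz":9.5,"ax":0,"ay":0.008,"az":0.019},
    {"tx":-0.5,"ty":-25.5,"tz":13,"ax":0,"ay":0.02,"az":0.047},
    {"tx":-1.5,"ty":-34,"tz":16.5,"ax":0,"ay":0.031,"az":0.074},
    {"tx":-2,"ty":-42,"tz":20,"ax":0,"ay":0.043,"az":0.102},
  ],
)

```text
clock: 3.42
position: [0.5465, -0.1554, 0.1583]
eef_rot: [-0.198, 0.978, -0.066, 0.013]
contact_force: [-0.4, 0.6, -1.0]
width: 1.004
```

Run:
```python
from h import *
where();where()
a=viewer.get_image('top')[130:290,270:450,::-1]; b=viewer.get_image('side')[130:250,220:400,::-1]
cv2.imwrite('pics/d3.png',np.hstack([cv2.resize(a,(400,356),interpolation=2),cv2.resize(b,(400,356),interpolation=2)]))
for y,z in((-158,11),(-149,11),(-140,12),(-131,13),(-122,14)): goal((-33,y,z),0.4,0)
```

```text
t 3.42 tipVB [ -32.9 -166.9   10.9] q [-0.49  0.46  1.85  0.44  1.02 -0.62] F [-0.5  0.5 -1. ] w 1.0
t 3.42 tipVB [ -32.9 -166.9   10.9] q [-0.49  0.46  1.85  0.44  1.02 -0.62] F [-0.5  0.5 -1. ] w 1.0
goto t [ 0.4 -8.1  3.1] a [-0.001  0.001 -0.   ] | tcp [ 0.548 -0.146  0.158]
goto t [  0.4 -16.4   6.6] a [-0.001  0.001 -0.   ] | tcp [ 0.549 -0.138  0.158]
goto t [  0.4 -25.1   9.2] a [-0.001  0.001 -0.   ] | tcp [ 0.55  -0.129  0.159]
goto t [  0.4 -33.7  11.7] a [-0.001  0.001 -0.   ] | tcp [ 0.551 -0.12   0.16 ]
goto t [  0.4 -42.4  14.3] a [-0.001  0.001 -0.   ] | tcp [ 0.552 -0.111  0.161]
```

View pics/d3.png

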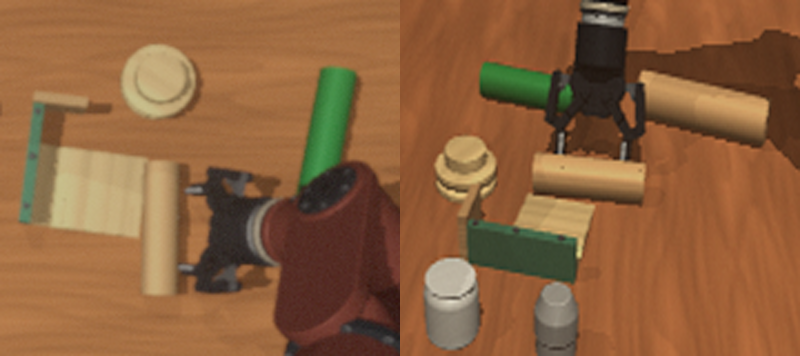

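It rolls freely and is now at the ramp foot, nearly parallel to the groove. I'll keep going up the ramp.

Call:
carry_out(
  increments=[
    {"tx":0.5,"ty":-8,"tz":3,"ax":0,"ay":0,"az":0},
    {"tx":0.5,"ty":-16.5,"tz":6.5,"ax":0,"ay":0,"az":0},
    {"tx":0.5,"ty":-25,"tz":9,"ax":0,"ay":0,"az":0},
    {"tx":0.5,"ty":-33.5,"tz":11.5,"ax":0,"ay":0,"az":0},
    {"tx":0.5,"ty":-42.5,"tz":14,"ax":0,"ay":0,"az":0},
  ],
)

```text
clock: 4.15
position: [0.5532, -0.1115, 0.1621]
eef_rot: [-0.198, 0.978, -0.065, 0.013]
contact_force: [-0.6, -1.2, 1.2]
width: 0.999
```

Run:
```python
from h import *
where()
a=viewer.get_image('top')[130:290,270:450,::-1]; b=viewer.get_image('side')[130:250,220:400,::-1]
cv2.imwrite('pics/d4.png',np.hstack([cv2.resize(a,(400,356),interpolation=2),cv2.resize(b,(400,356),interpolation=2)]))
for y,z in((-113,14),(-104,15),(-95,16),(-86,17),(-77,18)): goal((-33,y,z),0.4,0)
```

```text
t 4.15 tipVB [ -32.1 -122.7   14.7] q [-0.41  0.45  1.87  0.46  1.   -0.57] F [-0.4 -1.3  1.2] w 1.0
goto t [-0.6 -8.1  4.1] a [-0.001  0.     0.001] | tcp [ 0.554 -0.102  0.161]
goto t [ -0.6 -16.8   6.7] a [-0.001  0.     0.001] | tcp [ 0.555 -0.093  0.162]
goto t [ -0.6 -25.5   9.3] a [-0.001  0.     0.001] | tcp [ 0.556 -0.084  0.163]
goto t [ -0.6 -34.2  11.9] a [-0.001  0.     0.001] | tcp [ 0.557 -0.075  0.164]
goto t [ -0.6 -42.9  14.5] a [-0.001  0.     0.001] | tcp [ 0.558 -0.066  0.165]
```

View pics/d4.png

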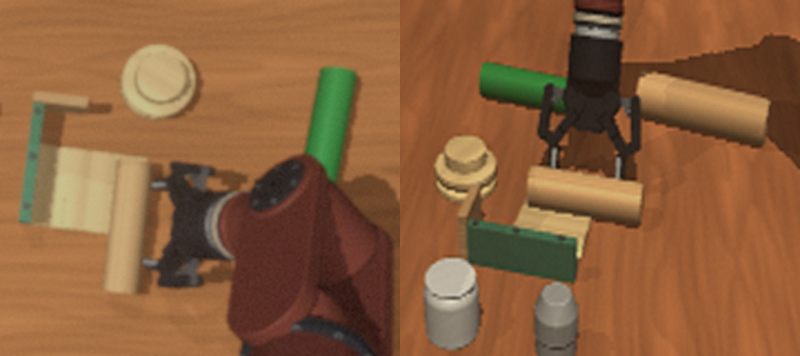

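Call:
carry_out(
  increments=[
    {"tx":0,"ty":-8.5,"tz":3.5,"ax":0,"ay":0,"az":0},
    {"tx":0,"ty":-17,"tz":6,"ax":0,"ay":0,"az":0},
    {"tx":0,"ty":-25.5,"tz":8.5,"ax":0,"ay":0,"az":0},
    {"tx":0,"ty":-34,"tz":11,"ax":0,"ay":0,"az":0},
    {"tx":0,"ty":-43,"tz":14,"ax":0,"ay":0,"az":0},
  ],
)

```text
clock: 4.88
position: [0.559, -0.0667, 0.1658]
eef_rot: [-0.198, 0.978, -0.065, 0.013]
contact_force: [-0.1, -0.8, 0.4]
width: 1.001
```

Run:
```python
from h import *
where()
a=viewer.get_image('top')[130:290,270:450,::-1]; b=viewer.get_image('side')[130:250,220:400,::-1]
cv2.imwrite('pics/d5.png',np.hstack([cv2.resize(a,(400,356),interpolation=2),cv2.resize(b,(400,356),interpolation=2)]))
for y,z in((-70,18),(-63,19),(-56,20),(-49,21),(-43,21)): goal((-33,y,z),0.4,0)
```

```text
t 4.88 tipVB [-32.2 -77.5  18.5] q [-0.33  0.43  1.88  0.48  0.97 -0.5 ] F [ 0.  -0.8  0.4] w 1.0
goto t [-0.5 -6.2  3. ] a [-0.001  0.001  0.001] | tcp [ 0.559 -0.059  0.165]
goto t [ -0.5 -13.1   4.8] a [-0.001  0.001  0.001] | tcp [ 0.56  -0.052  0.166]
goto t [ -0.5 -19.9   6.7] a [-0.001  0.001  0.001] | tcp [ 0.561 -0.045  0.167]
goto t [ -0.5 -26.7   8.5] a [-0.001  0.001  0.001] | tcp [ 0.562 -0.038  0.168]
goto t [ -0.5 -32.3  10.8] a [-0.001  0.001  0.001] | tcp [ 0.563 -0.032  0.168]
```

View pics/d5.png

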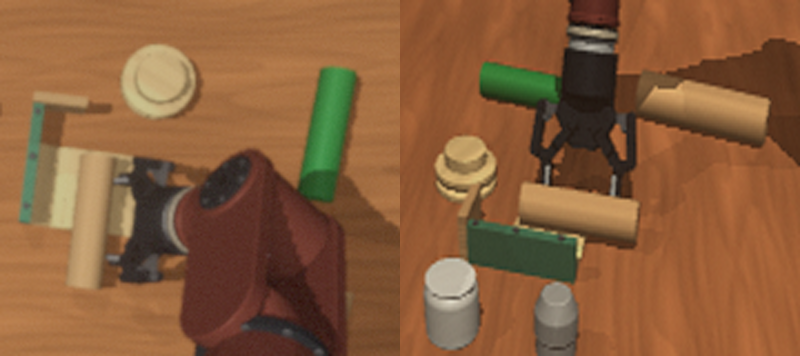

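Call:
carry_out(
  increments=[
    {"tx":0,"ty":-6.5,"tz":2.5,"ax":0,"ay":0,"az":0},
    {"tx":0,"ty":-13,"tz":4.5,"ax":0,"ay":0,"az":0},
    {"tx":0,"ty":-20,"tz":6.5,"ax":0,"ay":0,"az":0},
    {"tx":0,"ty":-26.5,"tz":8.5,"ax":0,"ay":0,"az":0},
    {"tx":0,"ty":-32,"tz":10,"ax":0,"ay":0,"az":0},
  ],
)

```text
clock: 5.6
position: [0.5634, -0.0338, 0.169]
eef_rot: [-0.198, 0.978, -0.065, 0.013]
contact_force: [0.1, -0.3, 0.2]
width: 1.002
```

Run:
```python
from h import *
where()
a=viewer.get_image('top')[130:290,270:450,::-1]; b=viewer.get_image('side')[130:250,220:400,::-1]
cv2.imwrite('pics/d6.png',np.hstack([cv2.resize(a,(400,356),interpolation=2),cv2.resize(b,(400,356),interpolation=2)]))
for y,z in((-40,21),(-36,22),(-32,22)): goal((-33,y,z),0.4,0)
```

```text
t 5.6 tipVB [-32.3 -44.2  21.7] q [-0.28  0.42  1.88  0.49  0.96 -0.45] F [ 0.1 -0.3  0.2] w 1.0
goto t [-0.6 -3.4  2.2] a [-0.001  0.     0.   ] | tcp [ 0.563 -0.029  0.168]
goto t [-0.6 -7.5  2.8] a [-0.001  0.     0.   ] | tcp [ 0.564 -0.026  0.169]
goto t [ -0.6 -11.2   4.4] a [-0.001  0.     0.   ] | tcp [ 0.564 -0.022  0.169]
```

View pics/d6.png

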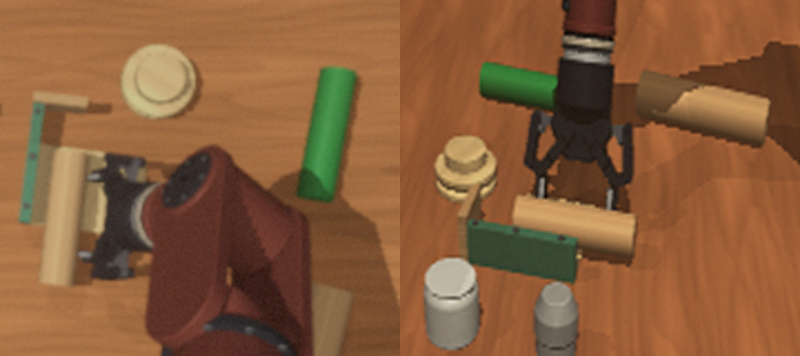

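Call:
carry_out(
  increments=[
    {"tx":0,"ty":-3,"tz":1.5,"ax":0,"ay":0,"az":0},
    {"tx":0,"ty":-5.5,"tz":2.5,"ax":0,"ay":0,"az":0},
    {"tx":0,"ty":-5.5,"tz":2.5,"ax":0,"ay":0,"az":0},
  ],
)

```text
clock: 6.08
position: [0.5641, -0.0281, 0.1687]
eef_rot: [-0.198, 0.978, -0.065, 0.013]
contact_force: [-0.6, -0.2, -0.4]
width: 0.997
```

```bash
cat > ov.py <<'E'
from h import *
import sys
def ov(name,x,ys=((0,29),(-12,33))):
    out=[]
    for n,(a,b,c,d) in (('top',(150,275,265,385)),('side',(180,270,240,355))):
        im=viewer.get_image(n)[a:b,c:d,::-1].copy(); k=400/(d-c); im=cv2.resize(im,None,fx=k,fy=k,interpolation=cv2.INTER_CUBIC)
        for (y,z),col in zip(ys,((0,0,255),(255,0,0))):
            for e in(-80,80):
                t=np.linspace(0,2*np.pi,60); P=[vb2w((x+e,y+22*np.cos(q),z+22*np.sin(q))) for q in t]
                q=((pj(n,P)-[c,a]+.5)*k-.5); cv2.polylines(im,[q.astype(int)],True,col,1)
        out.append(im)
    h=max(i.shape[0] for i in out); out=[cv2.copyMakeBorder(i,0,h-i.shape[0],0,0,0) for i in out]
    cv2.imwrite(name,np.hstack(out))
E
python3 - <<'E'
from ov import *
where(); ov('pics/e1.png',-33)
E
```

```text
t 6.08 tipVB [-32.4 -38.5  21.4] q [-0.27  0.42  1.88  0.49  0.95 -0.45] F [-0.5 -0.2 -0.4] w 1.0
```

View pics/e1.png

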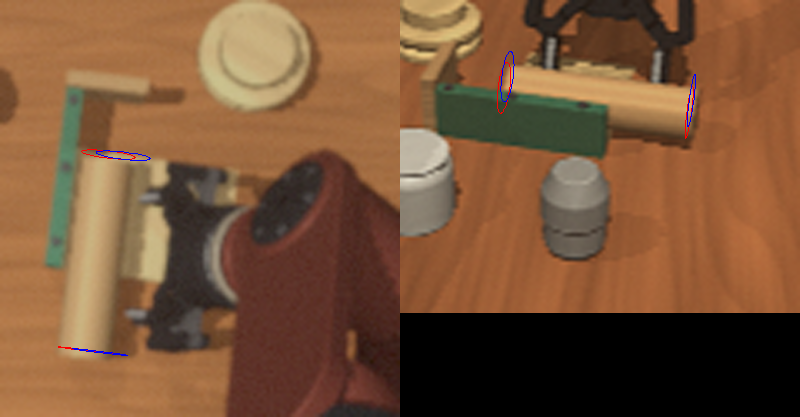

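The near and far ends match the red outlines (y=0, z=29), so the blank is seated in the groove with its centre at x≈-34. The fingers are off it. I'll back off, close the gripper and go to the near end.

Call:
carry_out(
  increments=[
    {"tx":0,"ty":5,"tz":-25,"ax":0,"ay":0,"az":0},
    {"tx":0,"ty":5,"tz":-60,"ax":0,"ay":0,"az":0},
    {"tx":0,"ty":5,"tz":-110,"ax":0,"ay":0,"az":0},
    {"tx":0,"ty":5,"tz":-110,"ax":0,"ay":0,"az":0},
  ],
)

```text
clock: 6.68
position: [0.56, -0.0773, 0.273]
eef_rot: [-0.197, 0.978, -0.065, 0.018]
contact_force: [0.3, 0.1, -0.1]
width: 1.001
```

Run:
```python
from h import *
where(); goal((-160,0,110),0.15,0,173,'y')
```

```text
t 6.67 tipVB [-28.3 -88.  125.5] q [-0.35  0.26  1.85  0.43  1.15 -0.42] F [ 0.2  0.1 -0.1] w 1.0
goto t [-156.2 -141.7   49.2] a [-0.397  0.138 -0.03 ] | tcp [0.425 0.092 0.281]
```

Call:
carry_out(
  gripper=0,
  increments=[
    {"tx":-40,"ty":-36,"tz":0,"ax":-0.1,"ay":0.034,"az":-0.008},
    {"tx":-80,"ty":-72,"tz":15,"ax":-0.2,"ay":0.069,"az":-0.015},
    {"tx":-120,"ty":-108,"tz":30,"ax":-0.3,"ay":0.104,"az":-0.022},
    {"tx":-156,"ty":-142,"tz":49,"ax":-0.397,"ay":0.138,"az":-0.03},
    {"tx":-156,"ty":-142,"tz":49,"ax":-0.397,"ay":0.138,"az":-0.03},
  ],
)

```text
clock: 7.3
position: [0.4195, 0.0967, 0.2763]
eef_rot: [0.003, 0.996, -0.061, 0.068]
contact_force: [-0.0, 0.3, 0.4]
width: 0.001
```

Run:
```python
from h import *
where(173); goal((-160,0,24),0.15,0,173,'y')
```

```text
t 7.3 tipVB [-168.8    4.3  104.9] q [ 0.07 -0.08  2.2  -0.03  0.89  0.21] F [-0.1  0.3  0.4] w 0.0
goto t [-4.8  4.  81.3] a [-0.003  0.015  0.009] | tcp [0.425 0.092 0.195]
```

Call:
carry_out(
  increments=[
    {"tx":-3,"ty":4,"tz":30,"ax":0,"ay":0.015,"az":0.009},
    {"tx":-4,"ty":4,"tz":60,"ax":0,"ay":0.015,"az":0.009},
    {"tx":-5,"ty":4,"tz":81,"ax":0,"ay":0.015,"az":0.009},
    {"tx":-5,"ty":4,"tz":81,"ax":0,"ay":0.015,"az":0.009},
  ],
)

```text
clock: 7.8
position: [0.4281, 0.0883, 0.1954]
eef_rot: [0.004, 0.995, -0.07, 0.075]
contact_force: [0.4, -1.2, -0.5]
width: -0.003
```

Run:
```python
from ov import *
where(173); ov('pics/e2.png',-34,((0,29),))
for x in(-150,-142,-134,-126): goal((x,0,24),0.15,0,173,'y')
```

```text
t 7.8 tipVB [-156.6   -3.1   24.3] q [ 0.05  0.09  2.22 -0.04  0.68  0.22] F [ 0.5 -1.1 -0.5] w -0.0
goto t [ 5.  -2.9  3.2] a [-0.002 -0.005 -0.008] | tcp [0.435 0.091 0.195]
goto t [12.9 -2.9  4.5] a [-0.002 -0.005 -0.008] | tcp [0.443 0.09  0.195]
goto t [20.8 -3.   5.7] a [-0.002 -0.005 -0.008] | tcp [0.451 0.089 0.195]
goto t [28.7 -3.1  6.9] a [-0.002 -0.005 -0.008] | tcp [0.459 0.088 0.195]
```

View pics/e2.png

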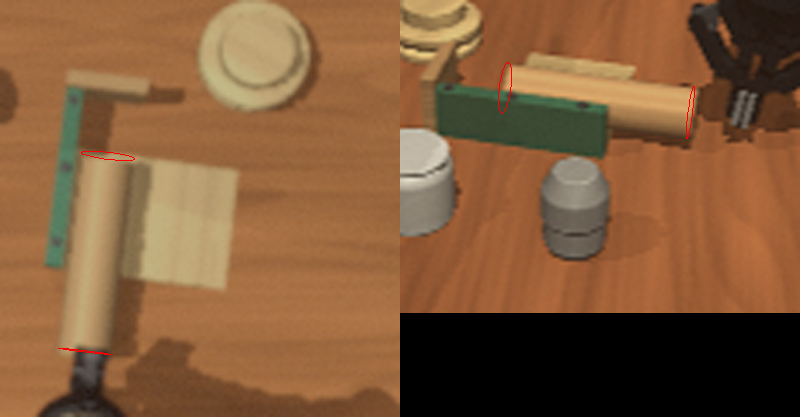

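The blank is still seated and the closed fingertips are lined up with its end. Pushing endwise.

Call:
carry_out(
  increments=[
    {"tx":5,"ty":-3,"tz":2,"ax":0,"ay":0,"az":0},
    {"tx":13,"ty":-3,"tz":3.5,"ax":0,"ay":0,"az":0},
    {"tx":21,"ty":-3,"tz":5,"ax":0,"ay":0,"az":0},
    {"tx":29,"ty":-3,"tz":6,"ax":0,"ay":0,"az":0},
  ],
)

```text
clock: 8.4
position: [0.459, 0.0881, 0.1961]
eef_rot: [0.004, 0.995, -0.069, 0.077]
contact_force: [-1.2, -0.5, 0.9]
width: 0.003
```

Run:
```python
from ov import *
where(173); ov('pics/e3.png',-34,((0,29),))
for x in(-118,-110,-102,-94): goal((x,0,24),0.15,0,173,'y')
```

```text
t 8.4 tipVB [-125.2    0.9   25.2] q [ 0.05  0.15  2.15 -0.04  0.69  0.21] F [-1.2 -0.7  0.9] w 0.0
goto t [7.1 0.4 2.4] a [-0.003 -0.006 -0.008] | tcp [0.467 0.087 0.195]
goto t [15.   0.4  3.6] a [-0.003 -0.006 -0.008] | tcp [0.475 0.085 0.195]
goto t [22.9  0.3  4.9] a [-0.003 -0.006 -0.008] | tcp [0.483 0.084 0.195]
goto t [30.8  0.3  6.1] a [-0.003 -0.006 -0.008] | tcp [0.491 0.083 0.195]
```

View pics/e3.png

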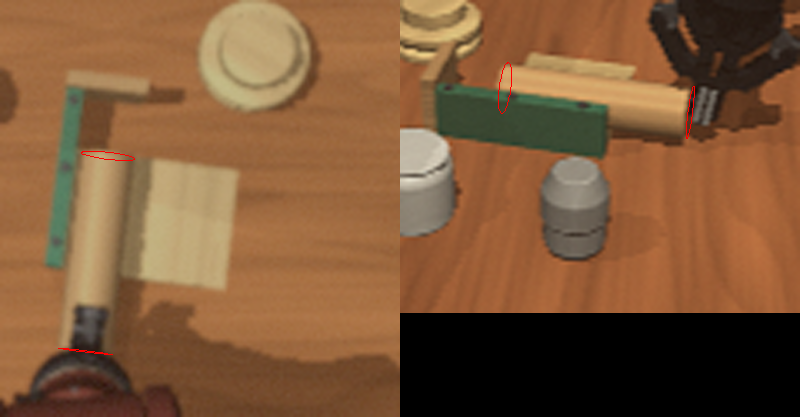

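Call:
carry_out(
  increments=[
    {"tx":7,"ty":0,"tz":1.5,"ax":0,"ay":0,"az":0},
    {"tx":15,"ty":0,"tz":2.5,"ax":0,"ay":0,"az":0},
    {"tx":23,"ty":0,"tz":4,"ax":0,"ay":0,"az":0},
    {"tx":31,"ty":0,"tz":5,"ax":0,"ay":0,"az":0},
  ],
)

```text
clock: 9.0
position: [0.4902, 0.0836, 0.1958]
eef_rot: [0.004, 0.995, -0.069, 0.077]
contact_force: [-1.4, 0.3, -0.6]
width: 0.004
```

Run:
```python
from ov import *
where(173); ov('pics/e4.png',-10,((0,29),))
for x in(-88,-84,-80,-76): goal((x,0,24),0.15,0,173,'y')
```

```text
t 9.0 tipVB [-93.5   0.6  24.8] q [ 0.03  0.21  2.08 -0.04  0.7   0.2 ] F [-1.4  0.1 -0.6] w 0.0
goto t [5.4 0.2 2.1] a [-0.003 -0.007 -0.008] | tcp [0.497 0.083 0.195]
goto t [9.3 0.1 2.8] a [-0.003 -0.007 -0.008] | tcp [0.501 0.082 0.195]
goto t [13.3  0.1  3.4] a [-0.003 -0.007 -0.008] | tcp [0.504 0.082 0.195]
goto t [17.2  0.1  4. ] a [-0.003 -0.007 -0.008] | tcp [0.508 0.081 0.195]
```

View pics/e4.png

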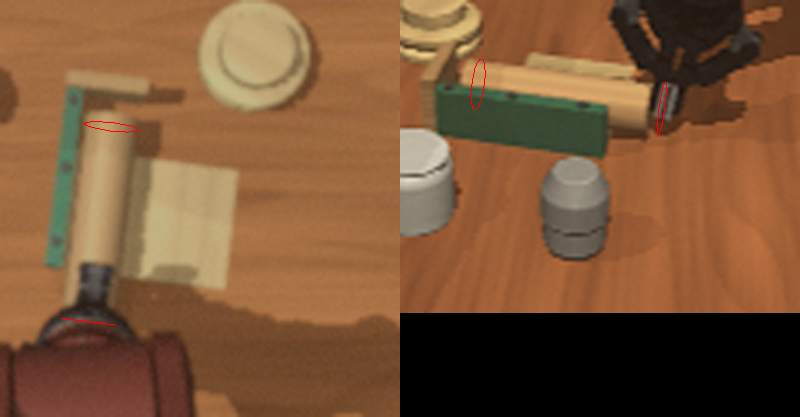

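Call:
carry_out(
  increments=[
    {"tx":3,"ty":0,"tz":1,"ax":0,"ay":0,"az":0},
    {"tx":6,"ty":0,"tz":1.5,"ax":0,"ay":0,"az":0},
    {"tx":9,"ty":0,"tz":2,"ax":0,"ay":0,"az":0},
    {"tx":11,"ty":0,"tz":2,"ax":0,"ay":0,"az":0},
  ],
)

```text
clock: 9.6
position: [0.5008, 0.0822, 0.1955]
eef_rot: [0.004, 0.995, -0.069, 0.077]
contact_force: [-1.1, -0.3, 0.4]
width: -0.004
```

Call:
carry_out(
  increments=[
    {"tx":2,"ty":0,"tz":0.3,"ax":0,"ay":0,"az":0},
    {"tx":2,"ty":0,"tz":0.3,"ax":0,"ay":0,"az":0},
  ],
)

```text
clock: 9.85
position: [0.5029, 0.0819, 0.1957]
eef_rot: [0.004, 0.995, -0.069, 0.078]
contact_force: [-0.9, -0.9, 0.2]
width: 0.002
```

Run:
```python
from ov import *
where(173); ov('pics/e5.png',15,((0,29),))
```

```text
t 9.85 tipVB [-80.6   0.6  24.8] q [ 0.03  0.23  2.05 -0.03  0.7   0.19] F [-0.8 -1.   0.2] w 0.0
```

View pics/e5.png

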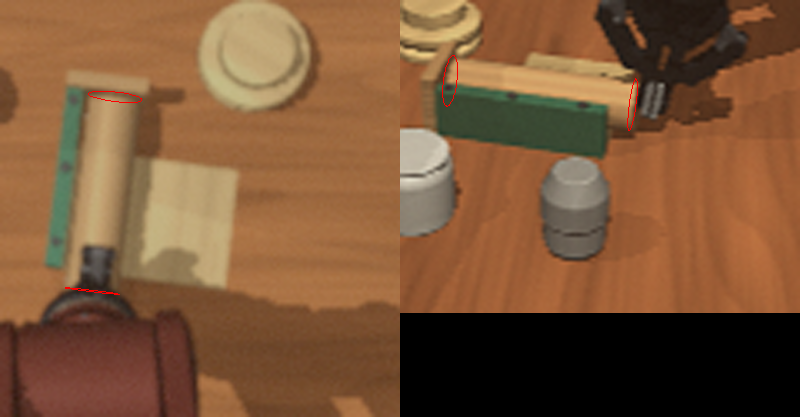

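Only a few mm remain. I'll take 1–2 mm steps until the force rises.

Call:
carry_out(
  increments=[
    {"tx":1.5,"ty":0,"tz":0.2,"ax":0,"ay":0,"az":0},
    {"tx":1.5,"ty":0,"tz":0.2,"ax":0,"ay":0,"az":0},
  ],
)

```text
clock: 10.2
position: [0.5042, 0.0817, 0.1957]
eef_rot: [0.004, 0.995, -0.069, 0.077]
contact_force: [-1.6, 0.5, 0.1]
width: 0.0
```

Call:
carry_out(
  increments=[
    {"tx":1.5,"ty":0,"tz":0.2,"ax":0,"ay":0,"az":0},
    {"tx":1.5,"ty":0,"tz":0.2,"ax":0,"ay":0,"az":0},
  ],
)

```text
clock: 10.45
position: [0.5058, 0.0815, 0.1957]
eef_rot: [0.004, 0.995, -0.069, 0.078]
contact_force: [-1.0, 0.0, -0.6]
width: -0.003
```

Call:
carry_out(
  increments=[
    {"tx":1.5,"ty":0,"tz":0.2,"ax":0,"ay":0,"az":0},
    {"tx":1.5,"ty":0,"tz":0.2,"ax":0,"ay":0,"az":0},
  ],
)

```text
clock: 10.7
position: [0.5074, 0.0812, 0.1957]
eef_rot: [0.004, 0.995, -0.069, 0.078]
contact_force: [-0.7, -0.6, -0.8]
width: 0.001
```

Run:
```python
from ov import *
where(173); ov('pics/e6.png',15,((0,29),))
```

```text
t 10.7 tipVB [-76.1   0.5  24.8] q [ 0.03  0.24  2.04 -0.03  0.71  0.19] F [-0.7 -0.7 -0.8] w 0.0
```

View pics/e6.png

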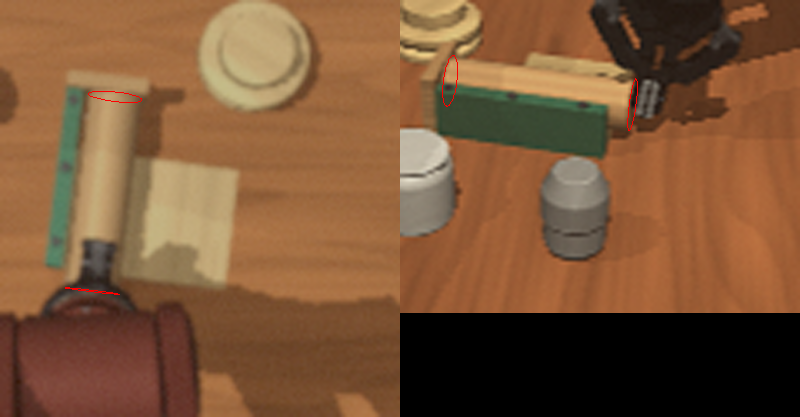

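Call:
carry_out(
  increments=[
    {"tx":1.5,"ty":0,"tz":0.2,"ax":0,"ay":0,"az":0},
    {"tx":1.5,"ty":0,"tz":0.2,"ax":0,"ay":0,"az":0},
  ],
)

```text
clock: 11.05
position: [0.5081, 0.0812, 0.1955]
eef_rot: [0.004, 0.995, -0.069, 0.076]
contact_force: [-5.2, 0.5, 4.2]
width: 0.002
```

Call:
carry_out(
  increments=[
    {"tx":1.5,"ty":0,"tz":0.2,"ax":0,"ay":0,"az":0},
    {"tx":1.5,"ty":0,"tz":0.2,"ax":0,"ay":0,"az":0},
  ],
)

```text
clock: 11.3
position: [0.5086, 0.0811, 0.1952]
eef_rot: [0.004, 0.995, -0.069, 0.075]
contact_force: [-7.7, 1.4, 6.7]
width: -0.001
```

The TCP has stalled and the force has risen to about 8 N, so the blank is against the stop. Backing straight off.

Call:
carry_out(
  increments=[
    {"tx":-3,"ty":0,"tz":-0.5,"ax":0,"ay":0,"az":0},
    {"tx":-12,"ty":0,"tz":-2,"ax":0,"ay":0,"az":0},
    {"tx":-40,"ty":0,"tz":-10,"ax":0,"ay":0,"az":0},
    {"tx":-60,"ty":0,"tz":-60,"ax":0,"ay":0,"az":0},
    {"tx":-80,"ty":0,"tz":-110,"ax":0,"ay":0,"az":0},
  ],
)

```text
clock: 11.92
position: [0.414, 0.0938, 0.2926]
eef_rot: [0.004, 0.995, -0.069, 0.077]
contact_force: [1.2, 0.6, 0.5]
width: 0.001
```

Run:
```python
from ov import *
where(173); ov('pics/e7.png',15,((0,29),)); cv2.imwrite('pics/e7t.png',viewer.get_image('top')[:,:,::-1])
```

```text
t 11.93 tipVB [-170.5    0.7  121.7] q [ 0.07 -0.13  2.21 -0.04  0.92  0.22] F [1.1 0.8 0.5] w 0.0
```

View pics/e7.png

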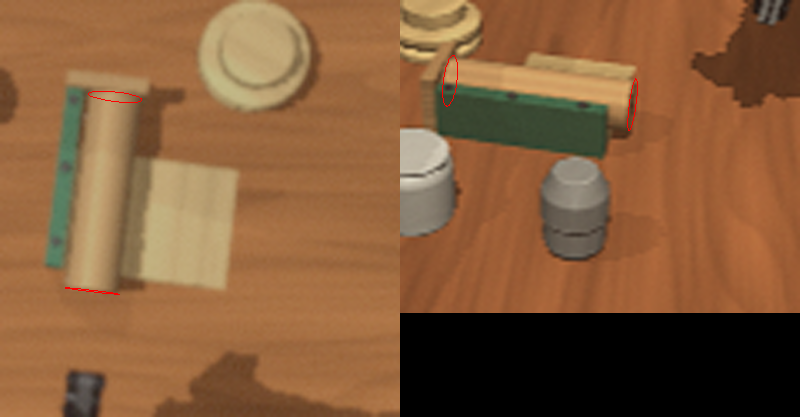

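View pics/e7t.png

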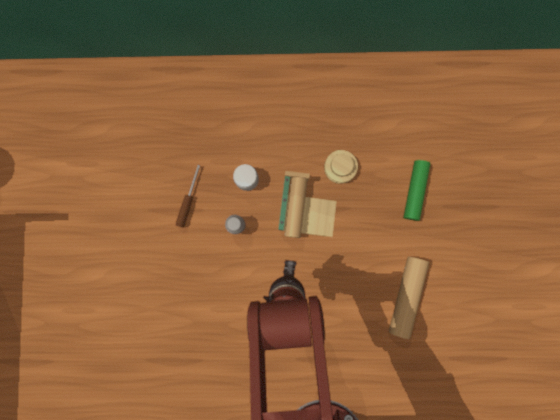

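The blank's near end (93,291) and its sides match the predicted outline for "seated against the stop", and its far end meets the stop plate at (110,92). All the other things are where they were. The arm is clear, so I'm handing in.

```bash
python3 -c "
from plant import env
print(env.sign_off())"
```

```text
the job is handed in; nothing more can be done
None
```

The blank is in the groove with its end against the stop, and I handed the job in at about 12 s with the arm clear of everything.

- **Rolling:** I rolled the smaller pale bar with both open fingertips on its side, leaning tips foremost. It went up the ramp and dropped into the groove.
- **Endwise push:** With the gripper closed, I pushed its near end along the groove. At the stop the arm stalled and the force rose to about 8 N, about 10 N counting the upward part; then I backed straight off.

**Last checks:** In both cameras the blank matched the predicted outline for centre x = 15 mm, y = 0, z = 29 mm, to within about 2 mm. The look-alikes and the other things on the bench had not visibly moved.

**What went wrong on the way:**
- One move call was refused for its form; the arm did not move, and I sent it again.
- My first marks for the ramp lip were really a shadow edge. The V-block fit gave them little weight, and the other marks agreed to about 1 px, apart from one stop corner that was 3 px off in the side view.

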